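# Set and clamp the analyser ring of a bench polariscope

### The job

With the fingertips, gently push the knob of the long lever round its arc until the polariscope's pointer stands at the set-point marker on its scale, then push the small clamp lever round against its stop to secure the setting. Leave the marker where it is and do not move or pick up the parts standing round the instrument.

Things in the scene. Friction and masses are not known exactly. Their poses are not given: they have to be found in the camera images.
- polariscope: Bench polariscope fixed to the table: square base plate 200 x 200 x 10 mm, a grey drum, a black scale flange (diameter 164 mm, top 50 mm up), over it the turning ring. Origin: on the ring's vertical turning axis, at table height. x axis: from the origin through the middle of the scale, which lies on the side away from the robot; y to the left of that, z up.
- lever_knob (a point): Centre of the black upright knob of the ring's long lever: diameter 14 mm, from 66 to 98 mm above the table, 97 mm from the ring's axis, opposite the pointer (on the robot's side). The arm below it is 10 mm wide, its top at 64 mm; the ring's top is at 62 mm (65 at the pointer). About 2.5 N sideways moves it along its arc; it stays where it is left. Site x axis: parallel to the pointer.
- pointer_tip (a point): Tip of the thin steel pointer on the ring, 79.5 mm from the ring's axis and 62 mm above the table; the point's x axis points outward along the pointer.
- analyser_ring (a joint): Turn of the ring about the vertical axis, in rad, counter-clockwise from above positive. 0: pointer along the polariscope's +x and lever along its -x. Range -1.2 to 0.9; starts well clockwise (less) of the marker.
- marker_mid (a point): Top centre of the set-point marker: a small steel block, 10 mm wide along the rim, 18 mm deep, top 54 mm above the table, with a dark centre line, clipped to the rim of the scale flange, 92 mm from the ring's axis. It slides if pushed and is to be left alone. Site x axis: outward from the ring's axis through the marker's middle.
- set_marker (a joint): Angle of the set-point marker about the ring's axis, in rad, counted as joint analyser_ring: when the two are equal, the pointer is at the middle of the marker.
- clamp_knob (a point): Centre of the upright black knob of the small clamp lever: diameter 12 mm, from 66 to 96 mm above the table, 52 mm from the clamp's vertical pivot, which lies at x 0, y -106 mm in the polariscope's frame. The arm below it has its top at 65 mm, the pivot's hub at 68 mm. About 2 N sideways moves the knob along its arc; it stays where it is left.
- clamp_lever (a joint): Turn of the clamp lever in rad, counter-clockwise from above positive. 0: open, the lever points along the polariscope's -y; 1.3: clamped, against its stop, the lever points nearly along +x. Starts open, at 0 to 0.25.
- coil: Loose wound bobbin with green winding, about 58 x 38 x 29 mm, standing beside the instrument, to be left alone; origin under its middle.
- loupe: Loose black bench loupe, diameter 38 mm, 32 mm tall, standing beside the instrument, to be left alone; origin under its middle.
- resistor_can: Loose round reference resistor can, diameter 48 mm, 69 mm tall, with terminals on top, standing beside the instrument, to be left alone; origin under its middle.

How it is judged:
By the outcome, as a careful person would: the job done as asked, in the order asked, and still so for the second after the job is handed in, with the robot touching nothing.
It also fails if it takes over 54 s, if anything falls off the work surface, if the arm or the gripper's body presses on something with over 40 N, if the wrist force passes 120 N, or if a joint passes its speed limit or range.

### The arm

A 6-joint arm with a two-finger parallel gripper is mounted at the origin on a cart in front of the work surface, level with it; the furniture and walls round the work are solid. World frame = base frame: x ahead of the robot, y to its left, z up, the work surface at z = 0. Lengths are in mm, angles in rad, forces in N, time in s.
With the tool pointing down it reaches from about 350 to 975 mm from the base axis. Payload 7.1 kg.
Tool frame: the origin (TCP) lies between the finger pads; the fingertips stand 19 mm ahead of it and the grasp point (between the pads) is the TCP (ctrl.finger_overhang is the distance from the TCP to the fingertips, in mm); z points along the fingers, y is the line along which they close (so a half turn about z gives the same grasp; the last joint's range is limited). The gripper opens to 88 mm and grips with 3 to 60 N. Pads are 20 mm wide; open, the fingers measure 115 mm over their backs; the gripper's body (75 mm by 178 mm) begins 61 mm behind the grasp point.
Start: joints at [-1.321, 0.423, 1.63, -0, 1.089, -0.019], TCP at [166.003, -602.535, 241.675] pointing down, gripper open.
Joint ranges: [-3, 3], [-0.9, 2.11], [0.09, 2.58], [-1.31, 4.45], [0.11, 2.69], [-2.54, 2.54]. Speed limits (rad/s): [2.39, 2.39, 3.01, 3.14, 3.14, 3.14].

### API

Orientations are given as a rotation vector (axis times angle).
In Python, from workcell import ctrl gives the robot as it stands. The module is installed in compiled form; this text tells all that it offers.
- The arm moves only by the tool arm_command, never from a script. Its argument "rows" is one flat list of numbers, 7 for each row, row after row: the turn, a rotation vector about the tool's x, y, z scaled (see below), then the shift along the tool's x, y, z scaled (see below), then the opening, from -1 (shut) to 1 (fully open). A call has 1 to 5 rows; each row is the pose to reach, as a shift and turn from the pose commanded when the call began, along the tool's axes at that moment, turning the shorter way round; what a row does not reach only later rows make up. The controller multiplies each number of a shift by 80 mm and each number of a turn by 180 degrees. A row lasts 1/10 s, in which the tool goes at most 50 mm and 8.59 degrees, less where a joint would pass 70% of its speed; a pose out of reach is approached as far as the arm can. A call with a number of a shift or a turn outside -1 to 1 is refused whole. A call with a gripper value outside its range is refused whole. The fingers move at their own pace and stop on an object; the grip force is fixed at half the most. Time passes only in rows, so rows that repeat a pose let the fingers close. It gives the time, the measured TCP pose, the force, the opening and the grip force at its end, in the units of the state.
- ctrl.get_obs(): the state, without advancing time (a new reading comes with each control period).
- ctrl.get_image(name): name is "scene" or "top"; returns (picture, depth): 480x640x3 uint8, red, green, blue; 480x640 float32, mm along the optical axis (not along the pixel's ray), 0 where there is no reading.
- ctrl.camera_params(name): a dict with "camera_matrix" (3x3 intrinsics, pixels), "k1" (the pictures are not rectified: a ray, as slopes to the right and down, at radius r is drawn at 1 + k1 r^2 times it, then the intrinsics apply), "world_to_cam" (4x4, takes a point from world to camera coordinates). Camera axes: x right, y down, z forward; pixel columns grow to the right and rows downward; lengths in mm; the calibration is good to about 2 mm. A picture is of the moment at which its call begins. camera_params takes no time and is no camera call.
- ctrl.close_job(): hands the job in; it is judged then, once.
The state is a dict: "t": time; "qpos": joint angles; "qvel": joint speeds; "joint_torque": joint torques, N m; "ee_pos": TCP position; "orientation": TCP orientation; "ft_force": force on the tool from outside, world axes, zero at the start; "moment": the same for the moment, N m; "width": finger opening in mm; "grasp_force": force on a finger pad.
Only numpy, scipy, OpenCV 4.12 (cv2) and the standard library are available. Lean on these libraries where they do the work, as an engineer would, in place of code of your own. Each camera call takes 0.05 s, during which the arm holds its last target. There are 200 camera calls.

## Working session

There is one attempt and no reset: what is moved stays moved. The work goes in short steps, Python scripts to look and compute and a tool call to move; the robot and the scene stay as the last step left them, time stands still between calls to the robot, and variables do not carry over. Pictures are saved under pics/ and viewed, at most 10 in all, crops included, and the job is handed in when it is done.

Besides the shell and the picture viewer there is one more tool, called after "Request:" by a JSON object that holds its "api" and its "payload", one argument or row to a line. arm_command: Moves the arm, as the interface text tells. Shifts and turns lie within -1 to 1; 1 stands for 80 mm of shift or 180 degrees of turn. Its arguments: {"type":"object","properties":{"rows":{"type":"array","items":{"type":"number"}}},"required":["rows"]}

```bash
mkdir -p pics; python3 - <<'E'
from workcell import ctrl
import cv2,numpy as np
for n in("scene","top"):
    im,d=ctrl.get_image(n); cv2.imwrite(f"pics/{n}0.png",im[:,:,::-1]); np.savez(f"{n}0.npz",im=im,d=d)
    p=ctrl.camera_params(n); print(n,p)
o=ctrl.get_obs();print(o)
E
```

```text
scene {'camera_matrix': array([[585.07304333,   0.        , 318.96475314],
       [  0.        , 585.07304333, 252.20200159],
       [  0.        ,   0.        ,   1.        ]]), 'k1': -0.12333582931484947, 'world_to_cam': array([[-6.36505894e-01, -7.71270958e-01,  1.16449056e-03,
         4.02834877e+02],
       [-5.93516516e-01,  4.88845378e-01, -6.39349936e-01,
         3.65202634e+02],
       [ 4.92542782e-01, -4.07641147e-01, -7.68915017e-01,
         1.00890007e+03],
       [ 0.00000000e+00,  0.00000000e+00,  0.00000000e+00,
         1.00000000e+00]])}
top {'camera_matrix': array([[527.37661247,   0.        , 318.43028045],
       [  0.        , 527.37661247, 236.08537535],
       [  0.        ,   0.        ,   1.        ]]), 'k1': -0.04272552420058072, 'world_to_cam': array([[-1.06846174e-02, -9.99201247e-01, -3.85059291e-02,
         8.83149882e+01],
       [-9.95696456e-01,  1.41764789e-02, -9.15838106e-02,
         5.78713016e+02],
       [ 9.20565362e-02,  3.73616791e-02, -9.95052611e-01,
         9.80200457e+02],
       [ 0.00000000e+00,  0.00000000e+00,  0.00000000e+00,
         1.00000000e+00]])}
{'t': 0.1, 'qpos': array([-1.32100498e+00,  4.23763413e-01,  1.63062672e+00,  1.00804916e-05,
        1.08857040e+00, -1.90008160e-02]), 'qvel': array([ 0.00049023, -0.00059226, -0.00134183,  0.0018458 , -0.00094156,
        0.00136781]), 'joint_torque': array([-1.03397466e-03, -5.45618498e+01, -2.74323070e+01,  6.44797878e-02,
        1.88147515e-02, -4.82584733e-05]), 'ee_pos': array([ 165.887804  , -602.08592323,  240.97486595]), 'orientation': array([-3.11191655e+00, -4.20758368e-01,  2.33364349e-04]), 'ft_force': array([ 1.20220071, -0.22593739,  0.36478466]), 'moment': array([0.01947738, 0.01606395, 0.00712802]), 'grasp_force': 0.0, 'width': 87.66994261442132}
```

View pics/top0.png

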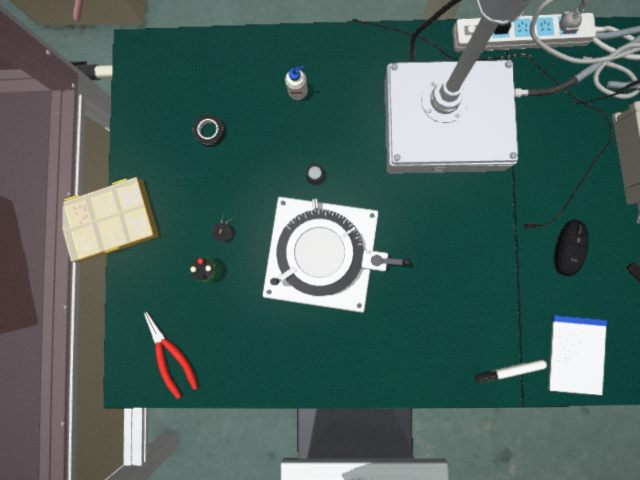

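View pics/scene0.png

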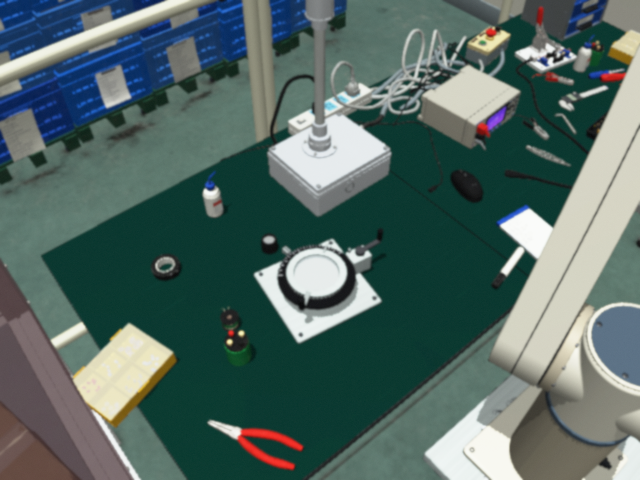

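The top view shows the instrument centre near (320,253), the lever knob near (275,282), the marker near (317,204), the pointer near (350,232), and the clamp knob near (407,263). I'll zoom in and measure next.

```bash
cat > h.py <<'E'
import cv2,numpy as np
from workcell import ctrl
def ray(n,uv,z):
    p=ctrl.camera_params(n);K=p["camera_matrix"];T=p["world_to_cam"];k=p["k1"]
    xy=cv2.undistortPoints(np.array(uv,float).reshape(-1,1,2),K,np.array([k,0,0,0.]))[:,0]
    d=np.c_[xy,np.ones(len(xy))]@T[:3,:3]; c=-T[:3,:3].T@T[:3,3]
    return (c+d*((z-c[2])/d[:,2])[:,None])[:,:2]
def proj(n,P):
    p=ctrl.camera_params(n);T=p["world_to_cam"]
    return cv2.projectPoints(np.array(P,float).reshape(-1,1,3),cv2.Rodrigues(T[:3,:3])[0],T[:3,3],p["camera_matrix"],np.array([p["k1"],0,0,0.]))[0][:,0]
E
python3 - <<'E'
from h import *
im=np.load("top0.npz")["im"]
c=im[185:325,255:425,::-1]; cv2.imwrite("pics/topz.png",cv2.resize(c,None,fx=4.5,fy=4.2,interpolation=cv2.INTER_CUBIC) if 0 else cv2.resize(c,None,fx=4,fy=4,interpolation=cv2.INTER_CUBIC))
g=cv2.cvtColor(im,cv2.COLOR_RGB2GRAY)
# plate: bright, low saturation blob around the instrument
m=np.zeros_like(g); m[190:320,255:382]=(g[190:320,255:382]>150)*255
cn=max(cv2.findContours(m,cv2.RETR_EXTERNAL,cv2.CHAIN_APPROX_NONE)[0],key=cv2.contourArea)
r=cv2.minAreaRect(cn); b=cv2.boxPoints(r); w=ray("top",b,10); print(r,b.round(1).tolist(),w.round(1).tolist(),w.mean(0))
print([np.linalg.norm(w[i]-w[i-1]).round(1) for i in range(4)])
# flange: dark blob
m=np.zeros_like(g); m[200:305,270:372]=(g[200:305,270:372]<90)*255
cn=cv2.findContours(m,cv2.RETR_EXTERNAL,cv2.CHAIN_APPROX_NONE)[0]
cn=max(cn,key=cv2.contourArea); e=cv2.fitEllipse(cv2.convexHull(cn)); print("flange",e,ray("top",[e[0]],50))
E
```

```text
((326.03179931640625, 253.5433349609375), (113.66275024414062, 104.76741027832031), 8.746162414550781) [[261.8999938964844, 296.70001220703125], [277.79998779296875, 193.10000610351562], [390.20001220703125, 210.39999389648438], [374.20001220703125, 314.0]] [[465.2, 192.6], [667.5, 160.9], [629.7, -58.5], [430.1, -23.6]] [548.12468728  67.83124508]
[np.float64(219.0), np.float64(204.8), np.float64(222.6), np.float64(202.6)]
flange ((324.5898132324219, 260.03619384765625), (65.93500518798828, 79.07707977294922), 61.39612579345703) [[532.80335766  69.28082828]]
```

View pics/topz.png

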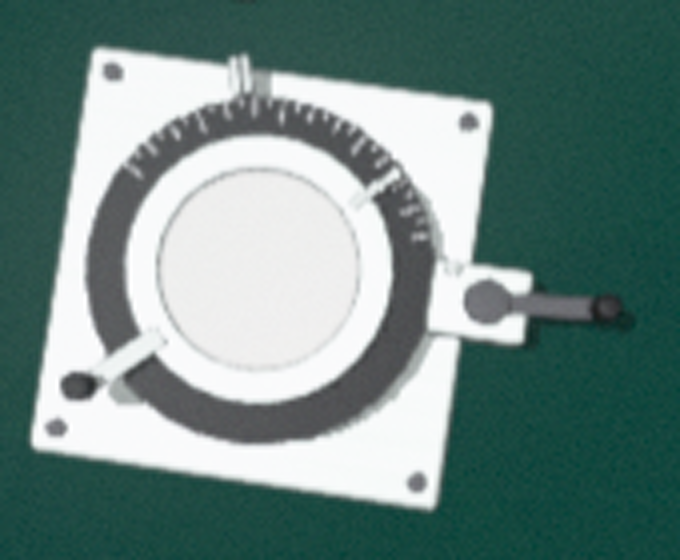

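The crop (origin at (255,185), 4x) shows these features:
- Plate corners: (93,47), (492,102), (436,510), (31,448)
- Ring centre: about (259,269)
- Marker line: about (240,75)
- Pointer: (352,207) to (397,170)
- Lever knob: (76,384)
- Clamp hub: (488,301)
- Clamp knob: (607,308)

```bash
python3 - <<'E'
from h import *
f=lambda *a:[[x/4+255-.375,y/4+185-.375] for x,y in a]
pl=ray("top",f((93,47),(492,102),(436,510),(31,448)),10)
c=pl.mean(0); print("plate c",c,[np.linalg.norm(pl[i]-pl[i-1]).round(1) for i in range(4)])
ax=(pl[0]+pl[1]-pl[2]-pl[3]); yaw=np.arctan2(ax[1],ax[0]); print("yaw",yaw)
R=np.array([[np.cos(yaw),-np.sin(yaw)],[np.sin(yaw),np.cos(yaw)]])
print("ring c",ray("top",f((259,269.5)),62),"flange c",ray("top",f((260,269)),50))
c=(c+ray("top",f((259,269.5)),62)[0]+ray("top",f((260,269)),50)[0])/3
for n,p,z in(("marker",(240,75),54),("ptr tip",(397,170),62),("ptr root",(352,207),65),("lever knob",(76,384),98),("hub",(488,301),68),("clamp knob",(607,306),96)):
    w=ray("top",f(p),z)[0]; l=R.T@(w-c); print(n,w.round(1),"local",l.round(1),"r",np.hypot(*l).round(1),"ang",np.arctan2(l[1],l[0]).round(3))
o=ctrl.get_obs();print(o["ee_pos"],cv2.Rodrigues(o["orientation"])[0].round(3))
E
```

```text
plate c [547.68726747  78.72465998] [np.float64(198.2), np.float64(197.3), np.float64(199.2), np.float64(197.6)]
yaw -0.15587369236904453
ring c [[547.17374295  78.40298159]] flange c [[548.14662872  78.36668084]]
marker [639.1  86.6] local [89.  22.2] r 91.8 ang 0.244
ptr tip [592.3  14.2] local [ 54.1 -56.6] r 78.3 ang -0.808
ptr root [575.2  35.2] local [ 33.9 -38.5] r 51.3 ang -0.849
lever knob [495.2 158.8] local [-64.3  71.2] r 95.9 ang 2.306
hub [531. -26.] local [  -0.2 -105.9] r 105.9 ang -1.573
clamp knob [526.9 -76.4] local [   3.5 -156.3] r 156.3 ang -1.548
[ 165.887804   -602.08592323  240.97486595] [[ 0.964  0.266 -0.   ]
 [ 0.266 -0.964  0.001]
 [ 0.    -0.001 -1.   ]]
```

Request:
{"api": "arm_command", "payload": {
  "rows": [0,0,0,0.26,-0.3,0,-1,0,0,0,0.52,-0.61,0,-1,0,0,0,0.78,-0.915,0,-1]
}}

```text
t: 0.4
ee_pos: [206.8, -514.1, 241.1]
orientation: [-3.112, -0.42, 0.0]
ft_force: [0.8, 0.0, -0.2]
width: 67.5
grasp_force: 0.0
```

Request:
{"api": "arm_command", "payload": {
  "rows": [0,0,0,0.26,-0.3,0,-1,0,0,0,0.52,-0.61,0,-1,0,0,0,0.78,-0.915,0,-1]
}}

```text
t: 0.7
ee_pos: [247.7, -426.8, 241.4]
orientation: [-3.113, -0.421, 0.0]
ft_force: [-0.4, 0.2, -0.5]
width: 43.6
grasp_force: 0.0
```

As expected. I'll continue with 7 more of these, then turn the tool.

Request:
{"api": "arm_command", "payload": {
  "rows": [0,0,0,0.26,-0.3,0,-1,0,0,0,0.52,-0.61,0,-1,0,0,0,0.78,-0.915,0,-1]
}}

```text
t: 1.0
ee_pos: [288.3, -339.7, 241.5]
orientation: [-3.113, -0.42, 0.0]
ft_force: [0.6, 0.3, -0.1]
width: 19.6
grasp_force: 0.0
```

Request:
{"api": "arm_command", "payload": {
  "rows": [0,0,0,0.26,-0.3,0,-1,0,0,0,0.52,-0.61,0,-1,0,0,0,0.78,-0.915,0,-1]
}}

```text
t: 1.3
ee_pos: [329.0, -252.6, 241.5]
orientation: [-3.113, -0.421, 0.0]
ft_force: [0.4, 0.5, -0.1]
width: 0.3
grasp_force: 0.0
```

Request:
{"api": "arm_command", "payload": {
  "rows": [0,0,0,0.26,-0.3,0,-1,0,0,0,0.52,-0.61,0,-1,0,0,0,0.78,-0.915,0,-1]
}}

```text
t: 1.6
ee_pos: [369.8, -165.5, 241.6]
orientation: [-3.113, -0.421, 0.0]
ft_force: [0.3, 0.1, 0.6]
width: 0.3
grasp_force: 0.0
```

Request:
{"api": "arm_command", "payload": {
  "rows": [0,0,0,0.26,-0.3,0,-1,0,0,0,0.52,-0.61,0,-1,0,0,0,0.78,-0.915,0,-1]
}}

```text
t: 1.9
ee_pos: [410.5, -78.3, 241.6]
orientation: [-3.113, -0.421, 0.0]
ft_force: [0.2, -0.5, -0.1]
width: 0.3
grasp_force: 0.0
```

Request:
{"api": "arm_command", "payload": {
  "rows": [0,0,0,0.26,-0.3,0,-1,0,0,0,0.52,-0.61,0,-1,0,0,0,0.78,-0.915,0,-1]
}}

```text
t: 2.2
ee_pos: [451.2, 8.8, 241.5]
orientation: [-3.113, -0.421, 0.001]
ft_force: [0.1, -0.2, 0.0]
width: 0.4
grasp_force: 0.0
```

Request:
{"api": "arm_command", "payload": {
  "rows": [0,0,0,0.26,-0.3,0,-1,0,0,0,0.52,-0.61,0,-1,0,0,0,0.78,-0.915,0,-1]
}}

```text
t: 2.5
ee_pos: [491.9, 95.9, 241.5]
orientation: [3.113, 0.421, -0.001]
ft_force: [0.0, -0.3, 0.5]
width: 0.6
grasp_force: 0.0
```

Request:
{"api": "arm_command", "payload": {
  "rows": [0,0,0,0.26,-0.3,0,-1,0,0,0,0.52,-0.61,0,-1,0,0,0,0.78,-0.915,0,-1]
}}

```text
t: 2.8
ee_pos: [532.6, 183.0, 241.3]
orientation: [3.113, 0.421, -0.001]
ft_force: [0.5, -1.0, -0.3]
width: 0.7
grasp_force: 0.0
```

Request:
{"api": "arm_command", "payload": {
  "rows": [0,0,-0.05,0,0,0,-1,0,0,-0.09,0,0,0,-1,0,0,-0.13,0,0,0,-1,0,0,-0.17,0,0,0,-1,0,0,-0.2,0,0,0,-1]
}}

```text
t: 3.3
ee_pos: [532.2, 181.7, 241.3]
orientation: [-2.827, -1.369, 0.001]
ft_force: [1.8, 0.3, -1.0]
width: 0.4
grasp_force: 0.0
```

Request:
{"api": "arm_command", "payload": {
  "rows": [0,0,-0.05,0,0,0,-1,0,0,-0.09,0,0,0,-1,0,0,-0.13,0,0,0,-1,0,0,-0.17,0,0,0,-1,0,0,-0.2,0,0,0,-1]
}}

```text
t: 3.8
ee_pos: [532.2, 181.7, 241.3]
orientation: [-2.266, -2.176, 0.001]
ft_force: [0.2, 0.8, 0.5]
width: 0.4
grasp_force: 0.0
```

Request:
{"api": "arm_command", "payload": {
  "rows": [0,0,-0.05,0,0,0,-1,0,0,-0.09,0,0,0,-1,0,0,-0.13,0,0,0,-1,0,0,-0.17,0,0,0,-1,0,0,-0.2,0,0,0,-1]
}}

```text
t: 4.3
ee_pos: [532.2, 181.7, 241.3]
orientation: [-1.482, -2.769, 0.001]
ft_force: [-0.5, -0.6, -0.7]
width: 0.4
grasp_force: 0.0
```

```bash
python3 - <<'E'
from h import *
o=ctrl.get_obs();print(o["t"],o["qpos"].round(2),o["ee_pos"].round(1),o["width"],o["ft_force"].round(1),cv2.Rodrigues(o["orientation"])[0].round(3))
im,d=ctrl.get_image("scene"); cv2.imwrite("pics/s1.png",cv2.resize(im[150:390,180:460,::-1],None,fx=2.5,fy=2.5))
E
```

```text
4.3 [ 0.31  0.33  1.77 -0.    1.04 -0.28] [532.2 181.7 241.3] 0.39445793897326303 [-0.5 -0.6 -0.7] [[-0.555  0.832 -0.001]
 [ 0.832  0.555 -0.   ]
 [ 0.    -0.001 -1.   ]]
```

View pics/s1.png

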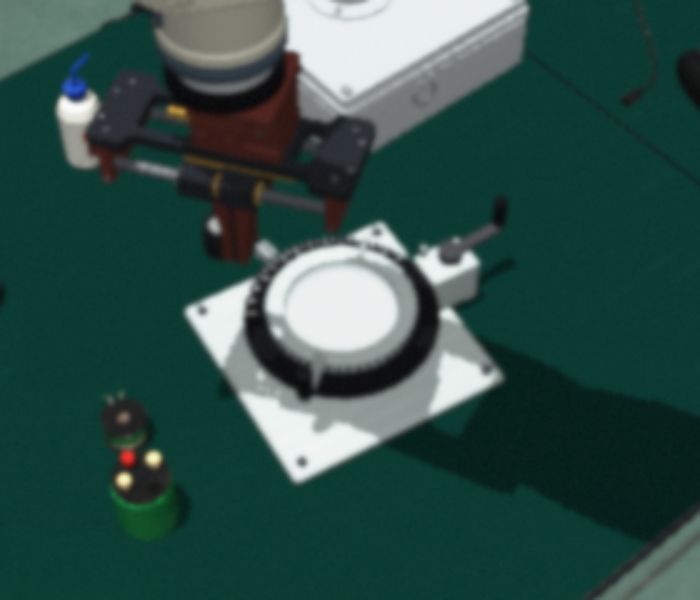

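Request:
{"api": "arm_command", "payload": {
  "rows": [0,0,0,0,0,0.4,-1,0,0,0,0,0,0.8,-1,0,0,0,0,0,0.92,-1]
}}

```text
t: 4.65
ee_pos: [530.5, 181.1, 165.1]
orientation: [-1.49, -2.762, 0.006]
ft_force: [0.2, 0.8, 0.5]
width: 0.4
grasp_force: 0.0
```

Request:
{"api": "arm_command", "payload": {
  "rows": [0,0,0,0,0,0.3,-1,0,0,0,0,0,0.6,-1,0,0,0,0,0,0.8,-1,0,0,0,0,0,0.92,-1,0,0,0,0,0,0.92,-1]
}}

```text
t: 5.15
ee_pos: [532.0, 181.6, 93.8]
orientation: [-1.49, -2.764, 0.002]
ft_force: [-0.8, -0.1, 1.1]
width: 0.5
grasp_force: 0.0
```

Request:
{"api": "arm_command", "payload": {
  "rows": [0,0,0,0.02,-0.1,0,-1,0,0,0,0.03,-0.2,0,-1,0,0,0,0.03,-0.225,0,-1,0,0,0,0.03,-0.225,0,-1]
}}

```text
t: 5.55
ee_pos: [515.9, 173.7, 95.2]
orientation: [1.489, 2.766, 0.001]
ft_force: [-0.3, -0.4, -0.4]
width: 0.6
grasp_force: 0.0
```

Request:
{"api": "arm_command", "payload": {
  "rows": [0,0,-0.0159,0.014,-0.061,0,-1,0,0,-0.0318,0.025,-0.123,0,-1,0,0,-0.0477,0.033,-0.185,0,-1,0,0,-0.0637,0.038,-0.247,0,-1,0,0,-0.0796,0.04,-0.31,0,-1]
}}

```text
t: 6.05
ee_pos: [494.6, 163.4, 95.0]
orientation: [1.129, 2.93, 0.003]
ft_force: [1.3, 3.5, -1.3]
width: 0.4
grasp_force: 1.3
```

```bash
python3 - <<'E'
from h import *
o=ctrl.get_obs();R=cv2.Rodrigues(o["orientation"])[0];print(o["t"],o["ee_pos"].round(1),R[:2,:2].round(3).tolist(),"ring C in tool",(R.T@(np.array([547.7,78.5,0])-o["ee_pos"])).round(1))
im,d=ctrl.get_image("scene"); cv2.imwrite("pics/s2.png",cv2.resize(im[190:390,200:440,::-1],None,fx=3,fy=3))
E
```

```text
6.05 [494.6 163.4  95. ] [[-0.741, 0.671], [0.671, 0.741]] ring C in tool [-96.3 -27.5  95.1]
```

View pics/s2.png

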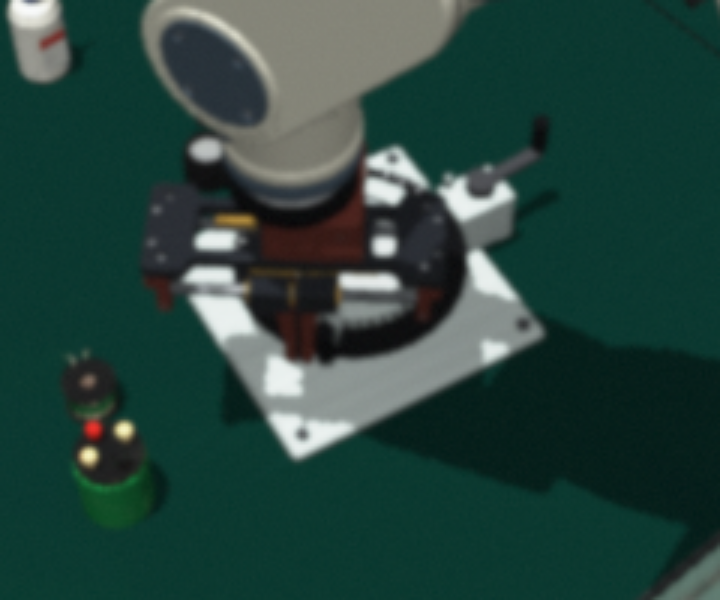

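Fingers are behind the knob, pushing at about 3.7 N. Three more arc steps of 0.25 rad, then I'll look.

Request:
{"api": "arm_command", "payload": {
  "rows": [0,0,-0.0159,0.015,-0.061,0,-1,0,0,-0.0318,0.027,-0.123,0,-1,0,0,-0.0477,0.036,-0.185,0,-1,0,0,-0.0637,0.043,-0.247,0,-1,0,0,-0.0796,0.046,-0.31,0,-1]
}}

```text
t: 6.6
ee_pos: [475.2, 147.4, 95.0]
orientation: [0.757, 3.047, 0.002]
ft_force: [1.7, 1.8, -0.0]
width: 0.5
grasp_force: 1.2
```

Request:
{"api": "arm_command", "payload": {
  "rows": [0,0,-0.0159,0.015,-0.061,0,-1,0,0,-0.0318,0.027,-0.123,0,-1,0,0,-0.0477,0.036,-0.185,0,-1,0,0,-0.0637,0.043,-0.247,0,-1,0,0,-0.0796,0.046,-0.31,0,-1]
}}

```text
t: 7.1
ee_pos: [460.4, 127.2, 95.0]
orientation: [0.371, 3.118, 0.002]
ft_force: [0.8, 2.3, 0.1]
width: 0.4
grasp_force: 1.2
```

Request:
{"api": "arm_command", "payload": {
  "rows": [0,0,-0.0159,0.015,-0.061,0,-1,0,0,-0.0318,0.027,-0.123,0,-1,0,0,-0.0477,0.036,-0.185,0,-1,0,0,-0.0637,0.043,-0.247,0,-1,0,0,-0.0796,0.046,-0.31,0,-1]
}}

```text
t: 7.6
ee_pos: [450.9, 103.8, 95.0]
orientation: [-0.021, 3.14, 0.001]
ft_force: [1.2, 1.7, -0.4]
width: 0.3
grasp_force: 1.2
```

```bash
python3 - <<'E'
from h import *
o=ctrl.get_obs();R=cv2.Rodrigues(o["orientation"])[0];print(o["t"],o["qpos"].round(2),o["ee_pos"].round(1),np.arctan2(R[1,0],R[0,0]),"ring C in tool",(R.T@(np.array([547.7,78.5,0])-o["ee_pos"])).round(1))
im,d=ctrl.get_image("top"); cv2.imwrite("pics/t2.png",cv2.resize(im[185:325,255:425,::-1],None,fx=4,fy=4,interpolation=cv2.INTER_CUBIC))
E
```

```text
7.6 [ 0.2   0.44  2.07  0.    0.63 -1.38] [450.9 103.8  95. ] -3.1282494355943427 ring C in tool [-96.2 -26.7  95.2]
```

View pics/t2.png

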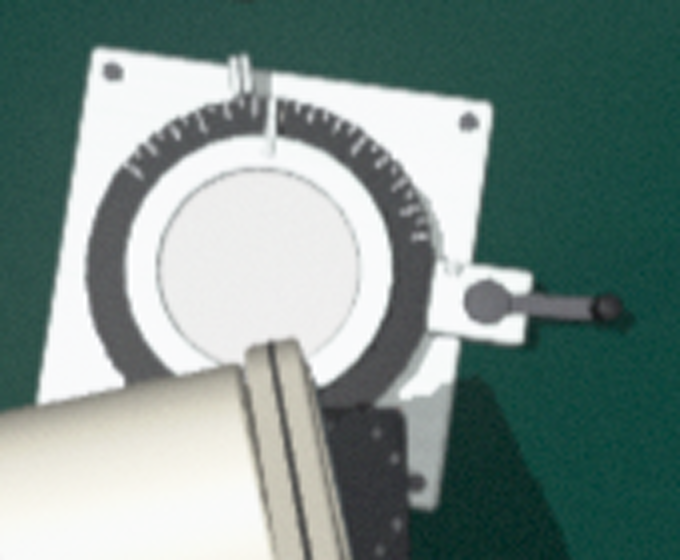

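The pointer is now at crop (271,75–152), about 0.15 rad clockwise of the marker line at (240,75). I'll measure this on a polar unwrap.

```bash
cat > pol.py <<'E'
from h import *
c=np.array([547.7,78.5]);yaw=-.156
def polar(im,z,rs,angs):
    A,Rr=np.meshgrid(angs,rs); P=np.stack([c[0]+Rr*np.cos(A+yaw),c[1]+Rr*np.sin(A+yaw),np.full(A.shape,z)],-1)
    uv=proj("top",P.reshape(-1,3)).reshape(*A.shape,2).astype(np.float32)
    g=cv2.cvtColor(im,cv2.COLOR_RGB2GRAY)
    return cv2.remap(g,uv[...,0],uv[...,1],cv2.INTER_CUBIC)
E
python3 - <<'E'
from pol import *
im,d=ctrl.get_image("top"); np.save("t3.npy",im)
angs=np.arange(.5,-.1,-.00125)
a=polar(im,62.5,np.arange(84,46,-.2),angs); b=polar(im,54,np.arange(106,78,-.2),angs)
cv2.imwrite("pics/pol.png",cv2.resize(np.vstack([b,a]),None,fx=1.6,fy=1.6))
i=np.arange(.4,-.08,-.01)
for r in(66,70,74,77): print(r,polar(im,62.5,[r],i)[0].tolist())
for r in(86,90,94,98): print(r,polar(im,54,[r],i)[0].tolist())
E
```

```text
66 [86, 86, 86, 86, 86, 85, 84, 83, 83, 83, 84, 85, 85, 84, 84, 85, 85, 85, 85, 84, 84, 85, 85, 82, 81, 86, 92, 104, 132, 158, 185, 211, 222, 225, 226, 219, 194, 152, 113, 80, 68, 70, 70, 73, 79, 83, 85, 86]
70 [87, 88, 88, 90, 95, 101, 104, 102, 96, 88, 85, 85, 84, 85, 85, 85, 85, 85, 85, 86, 93, 102, 107, 102, 93, 88, 85, 91, 107, 127, 153, 184, 207, 219, 218, 201, 168, 130, 102, 105, 122, 122, 111, 96, 86, 83, 82, 82]
74 [89, 91, 104, 128, 150, 161, 153, 132, 113, 98, 87, 84, 85, 86, 89, 90, 86, 83, 86, 93, 113, 142, 162, 164, 148, 125, 105, 92, 96, 113, 148, 193, 231, 250, 244, 211, 160, 112, 93, 103, 112, 111, 106, 97, 89, 85, 85, 89]
77 [96, 91, 96, 112, 140, 161, 154, 129, 105, 97, 96, 97, 104, 120, 143, 155, 138, 109, 91, 92, 107, 136, 164, 167, 149, 124, 100, 89, 93, 113, 153, 197, 233, 253, 244, 205, 152, 105, 89, 95, 103, 116, 117, 104, 91, 90, 97, 122]
86 [249, 249, 249, 249, 249, 248, 248, 246, 241, 235, 234, 236, 237, 236, 210, 169, 159, 193, 224, 228, 210, 180, 150, 143, 157, 166, 167, 167, 166, 169, 175, 190, 218, 243, 253, 250, 250, 249, 249, 249, 249, 249, 249, 249, 249, 249, 249, 249]
90 [248, 248, 248, 248, 248, 248, 248, 250, 243, 226, 217, 227, 237, 237, 225, 194, 174, 191, 221, 227, 214, 191, 169, 158, 161, 164, 164, 164, 162, 166, 173, 194, 222, 247, 250, 248, 248, 249, 249, 249, 248, 247, 245, 244, 243, 243, 244, 245]
94 [248, 249, 249, 249, 249, 248, 248, 248, 248, 237, 221, 219, 234, 229, 205, 184, 175, 187, 216, 215, 182, 143, 122, 108, 109, 109, 106, 104, 103, 102, 98, 102, 112, 114, 109, 103, 104, 106, 107, 110, 111, 113, 115, 113, 108, 103, 109, 111]
98 [245, 242, 236, 225, 211, 193, 176, 161, 145, 139, 154, 182, 218, 232, 208, 178, 177, 194, 220, 214, 164, 109, 83, 68, 70, 72, 72, 71, 69, 70, 74, 75, 74, 73, 72, 70, 69, 69, 70, 70, 70, 70, 70, 72, 74, 73, 71, 70]
```

View pics/pol.png

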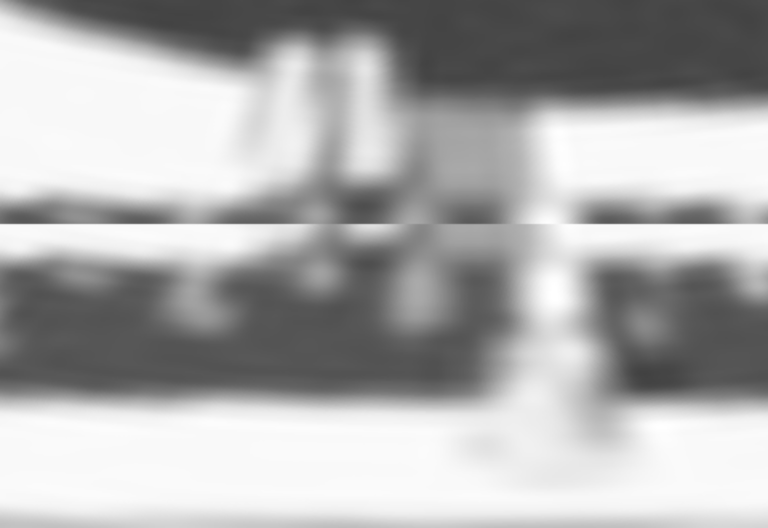

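The marker line reads 0.242 and the pointer 0.069, so 0.173 rad is left. Advance 0.14, then re-measure.

Request:
{"api": "arm_command", "payload": {
  "rows": [0,0,-0.0159,0.015,-0.061,0,-1,0,0,-0.0318,0.027,-0.123,0,-1,0,0,-0.0446,0.034,-0.173,0,-1,0,0,-0.0446,0.034,-0.173,0,-1]
}}

```text
t: 8.1
ee_pos: [447.7, 89.7, 94.7]
orientation: [-0.237, 3.132, 0.0]
ft_force: [-0.1, 0.3, -0.7]
width: 0.5
grasp_force: 0.0
```

```bash
cat >> pol.py <<'E'
def measure():
    im,d=ctrl.get_image("top"); A=np.arange(.5,-.2,-.002)
    P=[];M=[]
    for r in(73,74,75,76,77):
        v=polar(im,62.5,[r],A)[0].astype(float); v=cv2.GaussianBlur(v[None],(0,0),3)[0]; k=v.argmax(); w=slice(max(k-14,0),k+15); q=np.clip(v[w]-170,0,None); P.append((A[w]*q).sum()/q.sum())
    for r in(86,88,90,92,94,96,98):
        s=np.where((A<.29)&(A>.2))[0]; v=cv2.GaussianBlur(polar(im,54,[r],A)[:1].astype(float),(0,0),3)[0][s]; M.append(A[s][v.argmin()])
    print("ptr",np.round(P,4),"marker",np.round(M,3),"diff",np.median(M)-np.median(P))
E
python3 - <<'E'
from pol import *
measure(); o=ctrl.get_obs();R=cv2.Rodrigues(o["orientation"])[0];print(o["t"],o["ft_force"].round(1),"C in tool",(R.T@(np.array([547.7,78.5,0])-o["ee_pos"])).round(1))
E
```

```text
ptr [0.1997 0.1997 0.2011 0.2025 0.2031] marker [0.242 0.24  0.24  0.24  0.24  0.244 0.202] diff 0.03885683372373408
8.15 [ 0.1 -0.1  0.8] C in tool [-97.2 -26.1  94.7]
```

Request:
{"api": "arm_command", "payload": {
  "rows": [0,0,-0.0032,0.003,-0.012,0,-1,0,0,-0.0064,0.006,-0.025,0,-1,0,0,-0.0095,0.009,-0.037,0,-1,0,0,-0.0095,0.009,-0.037,0,-1]
}}

```text
t: 8.55
ee_pos: [447.3, 86.7, 94.5]
orientation: [-0.286, 3.128, 0.0]
ft_force: [0.3, 1.4, 1.4]
width: 0.4
grasp_force: 1.0
```

```bash
python3 - <<'E'
from pol import *
measure(); 
im,d=ctrl.get_image("top")
A=np.arange(.34,.12,-.01);print(A.round(2).tolist())
for r in(66,70,74,77): print(r,polar(im,62.5,[r],A)[0].tolist())
for r in(88,92,96): print(r,polar(im,54,[r],A)[0].tolist())
E
```

```text
ptr [0.2354 0.2354 0.2371 0.2386 0.2392] marker [0.242 0.24  0.24  0.238 0.242 0.242 0.202] diff 0.0029499209031590146
[0.34, 0.33, 0.32, 0.31, 0.3, 0.29, 0.28, 0.27, 0.26, 0.25, 0.24, 0.23, 0.22, 0.21, 0.2, 0.19, 0.18, 0.17, 0.16, 0.15, 0.14, 0.13, 0.12]
66 [85, 84, 86, 87, 93, 111, 128, 151, 181, 207, 224, 236, 237, 218, 181, 134, 96, 81, 83, 82, 82, 85, 87]
70 [105, 101, 94, 92, 92, 102, 128, 157, 187, 206, 213, 213, 206, 187, 154, 124, 98, 85, 87, 86, 86, 86, 86]
74 [153, 130, 110, 95, 88, 88, 102, 130, 161, 194, 223, 227, 195, 149, 112, 110, 120, 124, 128, 122, 108, 92, 83]
77 [154, 128, 104, 95, 96, 103, 121, 159, 202, 237, 255, 249, 211, 159, 119, 119, 139, 141, 135, 122, 104, 92, 89]
88 [249, 248, 239, 227, 224, 232, 237, 242, 227, 187, 164, 190, 224, 232, 220, 190, 160, 150, 162, 167, 166, 165, 164]
92 [248, 249, 246, 231, 218, 224, 237, 232, 217, 194, 179, 190, 218, 218, 196, 173, 161, 153, 151, 149, 148, 145, 141]
96 [236, 229, 221, 211, 200, 203, 224, 229, 201, 175, 170, 186, 217, 215, 174, 120, 92, 71, 72, 73, 74, 74, 72]
```

The pointer is within 0.003 rad of the marker line. I'll back off, rise, and measure again with the view clear.

Request:
{"api": "arm_command", "payload": {
  "rows": [0,0,0,0,0.05,0,-1,0,0,0,0,0.15,0,-1,0,0,0,0,0.25,0,-1,0,0,0,0,0.25,0,-1]
}}

```text
t: 9.05
ee_pos: [443.2, 107.3, 94.4]
orientation: [0.288, -3.128, 0.0]
ft_force: [-0.7, -0.1, 0.1]
width: 0.5
grasp_force: 0.0
```

Request:
{"api": "arm_command", "payload": {
  "rows": [0,0,0,0,0,-0.4,-1,0,0,0,0,0,-0.8,-1,0,0,0,0,0,-1,-1]
}}

```text
t: 9.35
ee_pos: [444.3, 106.7, 176.5]
orientation: [-0.287, 3.126, 0.0]
ft_force: [0.2, -0.4, 0.4]
width: 0.6
grasp_force: 0.0
```

Request:
{"api": "arm_command", "payload": {
  "rows": [0,0,0.045,0,0,0,-1,0,0,0.09,0,0,0,-1,0,0,0.13,0,0,0,-1,0,0,0.17,0,0,0,-1,0,0,0.195,0,0,0,-1]
}}

```text
t: 9.85
ee_pos: [443.3, 106.4, 174.4]
orientation: [-0.677, -3.068, 0.0]
ft_force: [-0.3, 0.3, -0.4]
width: 0.8
grasp_force: 0.0
```

Request:
{"api": "arm_command", "payload": {
  "rows": [0,0,0.045,0,0,0,-1,0,0,0.09,0,0,0,-1,0,0,0.13,0,0,0,-1,0,0,0.17,0,0,0,-1,0,0,0.195,0,0,0,-1]
}}

```text
t: 10.35
ee_pos: [443.3, 106.4, 174.4]
orientation: [-1.57, -2.721, 0.0]
ft_force: [-0.0, -0.4, 0.9]
width: 0.5
grasp_force: 0.0
```

Request:
{"api": "arm_command", "payload": {
  "rows": [0,0,0.045,0,0,0,-1,0,0,0.09,0,0,0,-1,0,0,0.13,0,0,0,-1,0,0,0.17,0,0,0,-1,0,0,0.195,0,0,0,-1]
}}

```text
t: 10.85
ee_pos: [443.4, 106.4, 174.4]
orientation: [2.318, 2.121, -0.0]
ft_force: [0.7, -0.3, -0.4]
width: 0.2
grasp_force: 0.0
```

```bash
python3 - <<'E'
from pol import *
measure(); o=ctrl.get_obs();R=cv2.Rodrigues(o["orientation"])[0];print(o["t"],o["qpos"].round(2),o["ee_pos"].round(1),np.arctan2(R[1,0],R[0,0]),"shift",(R.T@(np.array([482,-72.5,94])-o["ee_pos"])/80).round(3))
E
```

```text
ptr [0.2351 0.2351 0.237  0.2386 0.2392] marker [0.242 0.24  0.24  0.238 0.24  0.242 0.202] diff 0.0030275000413152453
10.9 [ 0.21  0.28  2.05 -0.    0.82  0.3 ] [443.4 106.4 174.4] 1.479338041511298 shift [-2.183  0.686  1.005]
```

Request:
{"api": "arm_command", "payload": {
  "rows": [0,0,0,-0.4,0.12,0,-1,0,0,0,-0.73,0.23,0,-1]
}}

```text
t: 11.1
ee_pos: [456.9, 46.2, 174.5]
orientation: [2.309, 2.13, -0.0]
ft_force: [-0.0, 0.7, 0.0]
width: 0.6
grasp_force: 0.0
```

Request:
{"api": "arm_command", "payload": {
  "rows": [0,0,0,-0.4,0.12,0,-1,0,0,0,-0.73,0.23,0,-1]
}}

```text
t: 11.3
ee_pos: [470.4, -14.4, 174.5]
orientation: [2.311, 2.128, -0.0]
ft_force: [-0.1, 0.9, -0.5]
width: 0.5
grasp_force: 0.0
```

Request:
{"api": "arm_command", "payload": {
  "rows": [0,0,0,-0.4,0.12,0,-1,0,0,0,-0.73,0.23,0,-1,0,0,0,-0.73,0.23,0,-1]
}}

```text
t: 11.6
ee_pos: [484.6, -75.3, 174.6]
orientation: [2.314, 2.123, 0.0]
ft_force: [0.1, 0.6, -1.2]
width: 0.7
grasp_force: 0.0
```

Request:
{"api": "arm_command", "payload": {
  "rows": [0,0,0,0,0,0.3,-1,0,0,0,0,0,0.6,-1,0,0,0,0,0,0.9,-1,0,0,0,0,0,1,-1,0,0,0,0,0,1,-1]
}}

```text
t: 12.1
ee_pos: [482.8, -72.2, 93.6]
orientation: [-2.31, -2.125, 0.003]
ft_force: [-0.9, 0.6, -0.4]
width: 0.8
grasp_force: 0.0
```

Request:
{"api": "arm_command", "payload": {
  "rows": [0,0,0,0,0.1,0,-1,0,0,0,0,0.2,0,-1,0,0,0,0,0.22,0,-1,0,0,0,0,0.22,0,-1]
}}

```text
t: 12.5
ee_pos: [502.3, -74.5, 95.2]
orientation: [2.312, 2.125, 0.002]
ft_force: [1.0, 0.4, 0.4]
width: 0.4
grasp_force: 0.0
```

```bash
python3 - <<'E'
from pol import *
o=ctrl.get_obs();R=cv2.Rodrigues(o["orientation"])[0]
C=(R.T@(np.array([531.1,-26.1,0])-o["ee_pos"]))[:2]; print(o["t"],o["qpos"].round(2),o["ee_pos"].round(1),np.arctan2(R[1,0],R[0,0]),C.round(1))
for a in np.arange(.06,.31,.06):
    Q=np.array([[np.cos(a),np.sin(a)],[-np.sin(a),np.cos(a)]]); print((-a/np.pi).round(4),((C-Q@C)/80).round(3))
E
```

```text
12.5 [-0.17  0.48  1.98  0.    0.68 -0.09] [502.3 -74.5  95.2] 1.4862779309288832 [50.7 24.4]
-0.0191 [-0.017  0.039]
-0.0382 [-0.032  0.078]
-0.0573 [-0.044  0.118]
-0.0764 [-0.054  0.159]
-0.0955 [-0.062  0.201]
```

Request:
{"api": "arm_command", "payload": {
  "rows": [0,0,-0.0191,-0.017,0.039,0,-1,0,0,-0.0382,-0.032,0.078,0,-1,0,0,-0.0573,-0.044,0.118,0,-1,0,0,-0.0764,-0.054,0.159,0,-1,0,0,-0.0955,-0.062,0.201,0,-1]
}}

```text
t: 13.0
ee_pos: [516.2, -80.8, 94.7]
orientation: [-1.966, -2.449, 0.001]
ft_force: [-2.5, -0.6, 2.3]
width: 0.5
grasp_force: 1.2
```

Request:
{"api": "arm_command", "payload": {
  "rows": [0,0,-0.0191,-0.017,0.039,0,-1,0,0,-0.0382,-0.032,0.078,0,-1,0,0,-0.0573,-0.044,0.118,0,-1,0,0,-0.0764,-0.054,0.159,0,-1,0,0,-0.0955,-0.062,0.201,0,-1]
}}

```text
t: 13.5
ee_pos: [533.1, -82.6, 94.7]
orientation: [-1.578, -2.716, 0.002]
ft_force: [-1.1, -3.2, 0.4]
width: 0.4
grasp_force: 1.6
```

Request:
{"api": "arm_command", "payload": {
  "rows": [0,0,-0.0191,-0.017,0.039,0,-1,0,0,-0.0382,-0.032,0.078,0,-1,0,0,-0.0573,-0.044,0.118,0,-1,0,0,-0.0764,-0.054,0.159,0,-1,0,0,-0.0955,-0.062,0.201,0,-1]
}}

```text
t: 14.0
ee_pos: [550.0, -79.2, 94.7]
orientation: [1.155, 2.921, -0.001]
ft_force: [-0.6, -4.0, 0.1]
width: -0.1
grasp_force: 1.6
```

```bash
python3 - <<'E'
from pol import *
o=ctrl.get_obs();R=cv2.Rodrigues(o["orientation"])[0]
C=(R.T@(np.array([531.1,-26.1,0])-o["ee_pos"]))[:2]; print(o["t"],o["ee_pos"].round(1),np.arctan2(R[1,0],R[0,0]),C.round(1))
im,d=ctrl.get_image("top"); cv2.imwrite("pics/t4.png",cv2.resize(im[185:325,285:455,::-1],None,fx=4,fy=4,interpolation=cv2.INTER_CUBIC))
measure()
E
```

```text
14.0 [550.  -79.2  94.7] 2.3887493670304067 [50.1 25.9]
ptr [0.2349 0.235  0.2367 0.2383 0.2389] marker [0.242 0.24  0.24  0.24  0.242 0.242 0.202] diff 0.0032501029755604705
```

View pics/t4.png

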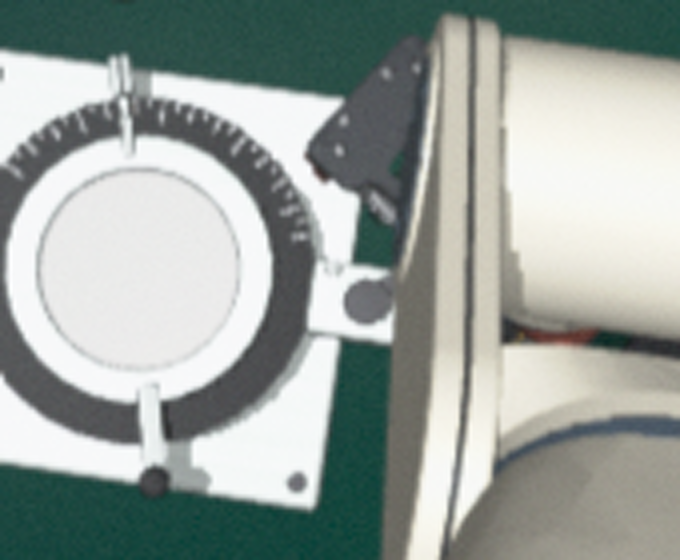

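The pointer is still on the marker; the wrist hides the clamp. I'll continue to the stop and watch the force.

Request:
{"api": "arm_command", "payload": {
  "rows": [0,0,-0.0191,-0.017,0.039,0,-1,0,0,-0.0382,-0.032,0.078,0,-1,0,0,-0.0573,-0.044,0.118,0,-1,0,0,-0.0764,-0.054,0.159,0,-1,0,0,-0.0955,-0.062,0.201,0,-1]
}}

```text
t: 14.6
ee_pos: [564.7, -70.6, 94.7]
orientation: [0.708, 3.06, -0.001]
ft_force: [-0.2, -3.9, 0.1]
width: 0.6
grasp_force: 1.4
```

Request:
{"api": "arm_command", "payload": {
  "rows": [0,0,-0.0095,-0.009,0.02,0,-1,0,0,-0.0191,-0.017,0.039,0,-1,0,0,-0.0286,-0.025,0.058,0,-1,0,0,-0.0382,-0.032,0.078,0,-1]
}}

```text
t: 15.0
ee_pos: [570.0, -65.8, 94.6]
orientation: [0.522, 3.097, -0.0]
ft_force: [0.5, -3.7, -0.2]
width: 1.0
grasp_force: 1.4
```

Not at the stop yet. Advance in small steps.

Request:
{"api": "arm_command", "payload": {
  "rows": [0,0,-0.0095,-0.009,0.02,0,-1,0,0,-0.0191,-0.017,0.039,0,-1]
}}

```text
t: 15.2
ee_pos: [572.3, -63.1, 94.6]
orientation: [0.428, 3.112, 0.0]
ft_force: [2.1, -3.4, 0.4]
width: 0.3
grasp_force: 1.4
```

Request:
{"api": "arm_command", "payload": {
  "rows": [0,0,-0.0095,-0.009,0.02,0,-1,0,0,-0.0095,-0.009,0.02,0,-1]
}}

```text
t: 15.4
ee_pos: [573.2, -62.3, 94.6]
orientation: [-0.381, -3.118, 0.002]
ft_force: [0.1, -6.7, 2.2]
width: 0.5
grasp_force: 3.2
```

Request:
{"api": "arm_command", "payload": {
  "rows": [0,0,-0.005,-0.005,0.012,0,-1,0,0,-0.005,-0.005,0.012,0,-1]
}}

```text
t: 15.6
ee_pos: [573.4, -62.2, 94.6]
orientation: [-0.357, -3.121, 0.003]
ft_force: [-1.8, -10.0, 2.9]
width: 0.7
grasp_force: 5.5
```

Request:
{"api": "arm_command", "payload": {
  "rows": [0,0,0,0,0.012,0,-1,0,0,0,0,0.012,0,-1]
}}

```text
t: 15.8
ee_pos: [573.5, -62.0, 94.6]
orientation: [-0.357, -3.12, 0.005]
ft_force: [-2.8, -14.8, 3.0]
width: 0.2
grasp_force: 7.7
```

It's firmly against the stop: the force climbs without any motion. Back off, rise, move clear, and check.

Request:
{"api": "arm_command", "payload": {
  "rows": [0,0,0,0,-0.06,0,-1,0,0,0,0,-0.18,0,-1,0,0,0,0,-0.3,0,-1,0,0,0,0,-0.3,0,-1]
}}

```text
t: 16.2
ee_pos: [568.0, -84.3, 94.3]
orientation: [-0.361, -3.12, -0.0]
ft_force: [0.4, 0.2, -0.4]
width: 0.2
grasp_force: 0.0
```

Request:
{"api": "arm_command", "payload": {
  "rows": [0,0,0,0,0,-0.4,-1,0,0,0,0,0,-0.8,-1,0,0,0,0,0,-1,-1]
}}

```text
t: 16.5
ee_pos: [569.6, -83.5, 176.8]
orientation: [0.36, 3.118, 0.0]
ft_force: [-0.2, 0.8, -0.4]
width: 0.3
grasp_force: 0.0
```

Request:
{"api": "arm_command", "payload": {
  "rows": [0,0,0,0.3,-0.4,0,-1,0,0,0,0.6,-0.8,0,-1,0,0,0,0.6,-1,0,-1]
}}

```text
t: 16.8
ee_pos: [500.1, -150.8, 174.3]
orientation: [-0.36, -3.118, -0.001]
ft_force: [0.3, 0.7, -0.4]
width: 0.5
grasp_force: 0.0
```

Request:
{"api": "arm_command", "payload": {
  "rows": [0,0,0,0,-0.4,0,-1,0,0,0,0,-0.8,0,-1,0,0,0,0,-1,0,-1,0,0,0,0,-1,0,-1]
}}

```text
t: 17.2
ee_pos: [485.1, -229.6, 174.5]
orientation: [0.364, 3.12, 0.0]
ft_force: [-0.9, -0.5, 0.1]
width: 0.3
grasp_force: 0.0
```

```bash
python3 - <<'E'
from pol import *
measure(); o=ctrl.get_obs();print(o["t"],o["ee_pos"].round(1),o["ft_force"].round(1))
im,d=ctrl.get_image("top"); cv2.imwrite("pics/t5.png",cv2.resize(im[160:325,190:425,::-1],None,fx=3.4,fy=3.4,interpolation=cv2.INTER_CUBIC))
E
```

```text
ptr [0.235  0.235  0.2369 0.2385 0.2391] marker [0.242 0.24  0.24  0.238 0.24  0.242 0.202] diff 0.0031091816762391644
17.25 [ 485.2 -228.5  174.4] [ 0.5  0.4 -0.1]
```

View pics/t5.png

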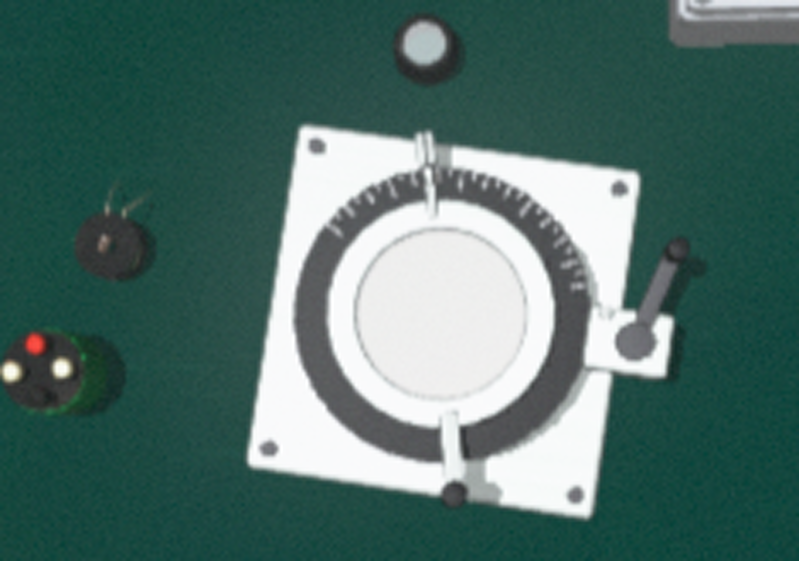

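The pointer tip (430,175) lines up with the marker line (425,150). The clamp knob (678,247), seen from its hub (635,342), is at about −0.43 rad world, which is joint 1.3, at its stop. The loose parts haven't moved.

```bash
python3 -c "
from workcell import ctrl
print(ctrl.close_job())"
```

```text
the job is handed in; nothing more can be done
None
```

The pointer stands at the set-point marker (within about 0.003 rad by the top camera), the clamp lever is against its stop, the marker and loose parts are where they were, and the job was handed in with the arm clear at about 17 s.

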